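Roll a tubular resistor up to the test contacts and hold it there

ROBOT

A 7-joint arm with a two-finger parallel gripper is mounted at the origin on the work surface. World frame = base frame: x ahead of the robot, y to its left, z up, the work surface at z = 0. Lengths are in m, angles in degrees, forces in N, time in s.
With the tool pointing down it reaches from about 0.4 to 0.875 m from the base axis. Payload 19.3 kg.
Tool frame: the origin (TCP) lies at the very end of the fingers, on their centre line; the grasp point (between the pads) lies 19 mm behind it (env.hold_point_z is the distance from the TCP to the grasp point, in m); z points along the fingers, y is the direction in which the jaws open and shut (so a half turn about z gives the same grasp; the last joint's range is limited). The gripper opens to 85 mm and grips with 20 to 120 N. Pads are 22 mm wide; open, the fingers measure 114 mm over their backs; the gripper's body (76 mm by 85 mm) begins 54 mm behind the grasp point. The pads swing forward as they close: fully open they stand 13 mm farther back than shut.
Start: joints at [67.368, 29.874, -2.08, 91.645, 1.215, 58.505, -6.463], TCP at [0.199, -0.592, 0.204] pointing down, gripper open.
Joint ranges: [-166.77, 166.77], [-17.47, 122.26], [-85.68, 81.53], [9.62, 139.38], [-72.42, 252.41], [9.2, 110.78], [-144.41, 144.41]. Speed limits (degrees/s): [108.29, 108.29, 136.94, 136.94, 172.46, 172.46, 172.46].

INTERFACE

Orientations are given as [roll, pitch, yaw] about the fixed x, y, z axes, in that order (R = Rz(yaw) Ry(pitch) Rx(roll)).
In Python, from station import monitor, get_image, env gives the robot as it stands. The module is installed in compiled form; this text tells all that it offers.
- The arm moves only by the tool apply_moves, never from a script. Its argument "increments" is one flat list of numbers, 7 for each row, row after row: the shift along the world's x, y, z in m, then the turn, a rotation vector about the world's x, y, z in rad, then the gripper's target within -1 to 1 (fully open at 1, half-way at 0, shut at -1). In form: [dx, dy, dz, wx, wy, wz, grip, dx, dy, dz, wx, wy, wz, grip, ...]. A call has 1 to 20 rows; each row is the pose to reach, as a shift and turn from the pose commanded when the call began; what a row does not reach only later rows make up. A row lasts 1/10 s, in which the tool goes at most 50 mm and 8.59 degrees, less where a joint would pass 70% of its speed; a pose out of reach is approached as far as the arm can. A call with a gripper value outside its range is refused whole. The fingers move at their own pace and stop on an object; the grip force is fixed at half the most. Time passes only in rows, so rows that repeat a pose let the fingers close. It gives the time, the measured TCP pose, the force and the opening at its end, in the units of the state.
- monitor.observe(): the state, without advancing time (a new reading comes with each control period).
- get_image(name): name is "side" or "top"; returns a dict with "img" (384x512x3 uint8, red, green, blue), "range_z" (384x512 float32, m along the optical axis (not along the pixel's ray), 0 where there is no reading), "K" (3x3 intrinsics, pixels), "extrinsics" (4x4, takes a point from camera to world coordinates). Camera axes: x right, y up, looking along -z (the intrinsics and any distortion apply to the point x, -y, -z); pixel columns grow to the right and rows downward; lengths in m; the calibration is good to about 2 mm. A picture is of the moment at which its call begins.
- env.finish_job(): hands the job in, once; it reports no verdict.
The state is a dict: "clock": time; "q": joint angles; "qvel": joint speeds; "effort": joint torques, N m; "position": TCP position; "orientation": TCP orientation; "force": force on the tool from outside, world axes, zero at the start; "torque": the same for the moment, N m; "opening": finger opening in m.
Only numpy, scipy, OpenCV 4.12 (cv2) and the standard library are available. Lean on these libraries where they do the work, as an engineer would, in place of code of your own. Each camera call takes 0.05 s, during which the arm holds its last target. There are 200 camera calls.

TASK

Check the brown tubular resistor: with the fingers, push it so that it rolls up the sloping deck of the test fixture until it is fully home against the stop block, both brass spring contacts pressed in, and finish while still holding it there. Push gently, never grip or lift it and never let it get away and run back down the slope. Leave the switches as they are set and the other things on the counter where they lie.

Things in the scene. Friction and masses are not known exactly. Their poses are not given: they have to be found in the camera images.
- resistor: Brown enamelled tubular resistor with brass ferrules 24 mm wide at both ends: 28 mm in diameter, 150 mm long, about 0.18 kg, smooth (friction about 0.35). Origin at its centre, on its axis; its own y runs along the tube, x and z turn as it rolls. At the start it lies on the level landing at the foot of the slope, roughly across it, free behind on the low side.
- fixture: Resistor test fixture, fixed: aluminium base plate 310 mm (x) by 200 mm (y), 10 mm thick, from x = -135 to +175 mm. Origin on the counter; x points up the slope, z up. Level landing from x = -130 to -35 mm, surface at z = 12 mm, with a front lip at x = -133 to -128 mm whose top is at z = 16 mm. From x = -35 mm the deck rises at 10 degrees towards +x. Guides 12 mm high run along both sides of landing and deck, 162 mm apart inside (y = -81 to +81 mm).
- ramp: The sloping deck, fixed on the fixture. Origin on its surface at the middle of its lower edge; x points up the slope along the surface, y to the left guide (same as the fixture's y), z square to the surface, which is z = 0. The black stop block stands across its top, face at x = 132 mm, 26 mm high, so the resistor is home when its axis is at x = 118 mm, z = 14 mm. Let go on the slope, the resistor rolls back down.
- contact_left (a joint): Brass spring contact at y = +62 mm of the deck, 14 mm above it, 11 mm in diameter. 0 = fully out, its head 6 mm proud of the stop block's face; grows to 0.006 m as it is pressed in flush. Its spring pushes back with 0.6 N at first and 4.2 N when fully in.
- contact_right (a joint): The same spring contact at y = -62 mm of the deck.
- dust_cap: Clear acrylic relay dust cap 56 x 46 x 75 mm, loose, standing beside the fixture. Origin under its centre. To be left alone.
- terminal_block: White ceramic terminal block 78 x 32 x 27 mm, loose, beside the fixture. Origin under its centre. To be left alone.
- screwdriver: Screwdriver with an aluminium handle, 190 mm long, loose, lying beside the fixture along its own x. To be left alone.
- switch_panel: Fixed box 150 mm (x) by 70 mm (y), 39 mm high, with a polished brass top and three toggle levers in a row along x, up to 70 mm above the counter. Origin under its centre. To be left alone.
- switch_1_tip (a point): Tip of the panel's first toggle lever (nearest its -x end).
- switch_2_tip (a point): Tip of the middle toggle lever.
- switch_3_tip (a point): Tip of the third toggle lever (nearest its +x end).
Mind the look-alikes: they are no part of the job. Several things have the shape of the resistor; the one meant has the colours described above.

How it is judged (in metres and radians):
At the end, for the whole second after the job is handed in: The resistor lies on the deck at the top of the slope, square to it within 0.05 rad and within 3.5 mm of the stop block, both contacts pressed in more than 3 of their 6 mm, at rest (under 20 mm/s), with the fingers still pushing on it with more than 0.5 N (value of joint each of contact_left, contact_right above 0.003 m and x of resistor in the frame of ramp above 0.1145 m and z of resistor in the frame of ramp between 0.01 and 0.018 m and angle between the y axis of resistor and the y axis of ramp, either way round below 0.05 rad and contact force between the fingers and resistor above 0.5 N and linear speed of resistor below 0.02 m/s); the arm keeps its last pose, push and grip.
It fails at once if the resistor is lifted off the deck (its axis more than 32 mm above the plane of the deck) (z of resistor in the frame of ramp above 0.032 m).
It fails at once if the resistor gets away: it runs faster than 0.3 m/s with no finger on it, or is left on the slope with the grasp point more than 110 mm away ((linear speed of resistor above 0.3 m/s and contact force between the fingers and resistor below 0.01 N) or (x of resistor in the frame of ramp above 0.02 m and distance between the grasp point and resistor above 0.11 m)).
It fails at once if the resistor is pinched or rammed with more than 45 N (contact force between the fingers and resistor above 45 N).
It fails at once if a toggle lever is moved (distance of any of switch_1_tip, switch_2_tip, switch_3_tip from where it was at the start of the episode above 0.006 m).
It fails at once if the dust cap, terminal block or screwdriver is moved by more than 15 mm (distance of any of dust_cap, terminal_block, screwdriver from where it was at the start of the episode above 0.015 m).
It also fails if it takes over 34 s, if anything falls off the work surface, if the arm or the gripper's body presses on something with over 40 N, if the wrist force passes 120 N, or if a joint passes its speed limit or range.

## Working session

There is one attempt and no reset: what is moved stays moved. The work goes in short steps, Python scripts to look and compute and a tool call to move; the robot and the scene stay as the last step left them, time stands still between calls to the robot, and variables do not carry over. Pictures are saved under pics/ and viewed, about 8 in all and at most 12, crops included, and the job is handed in when it is done.

Besides the shell and the picture viewer there is one more tool, called after ">>>" as name(argument=value, ...), one argument or row to a line, values as JSON. apply_moves: Moves the arm, as the interface text tells. Its arguments: {"type":"object","properties":{"increments":{"type":"array","items":{"type":"number"}}},"required":["increments"]}

```bash
mkdir -p pics
cat > h.py <<'E'
import numpy as np, cv2
from station import monitor, get_image, env
def pts(d):
    K=d["K"];z=d["range_z"];v,u=np.mgrid[:z.shape[0],:z.shape[1]]
    x=(u-K[0,2])/K[0,0]*z;y=(v-K[1,2])/K[1,1]*z
    P=np.stack([x,-y,-z,np.ones_like(z)],-1)
    return (P@d["extrinsics"].T)[...,:3]
def save(d,n): cv2.imwrite("pics/"+n+".png",d["img"][...,::-1])
E
python3 - <<'E'
from h import *
for n in("top","side"):
    d=get_image(n);save(d,n+"0");np.savez(n+"0.npz",**d);print(n,d["K"].tolist(),d["extrinsics"].round(3).tolist())
print(monitor.observe(),env.hold_point_z)
E
```

```text
top [[434.32497848344025, 0.0, 252.15248641970564], [0.0, 434.32497848344025, 196.31212630668867], [0.0, 0.0, 1.0]] [[-0.023, 0.993, -0.115, 0.365], [-1.0, -0.025, -0.015, 0.057], [-0.018, 0.114, 0.993, 1.347], [0.0, 0.0, 0.0, 1.0]]
side [[350.19778466701354, 0.0, 249.1031938176331], [0.0, 350.19778466701354, 190.25743465608502], [0.0, 0.0, 1.0]] [[-0.972, 0.163, -0.169, 0.334], [-0.234, -0.697, 0.678, 0.738], [-0.007, 0.699, 0.715, 0.765], [0.0, 0.0, 0.0, 1.0]]
{'clock': 0.1, 'q': array([67.36672671, 29.90628776, -2.07989457, 91.66846187,  1.21671327,
       58.5048957 , -6.46078476]), 'qvel': array([ 0.06170777, -0.08456885, -0.08900233, -0.06158387, -0.02620894,
       -0.00310046,  0.0127049 ]), 'effort': array([ 4.43472178e-03, -9.28490210e+01,  1.98425286e+00, -3.70532084e+01,
        1.81543396e-02,  5.44995884e-03,  1.00054147e-04]), 'position': array([ 0.19930678, -0.59203979,  0.2036905 ]), 'orientation': array([-1.79942797e+02,  6.46146729e-03,  1.86123825e+01]), 'force': array([ 0.54958724,  0.82159783, -0.7344078 ]), 'torque': array([-0.04239019,  0.01747638,  0.03036938]), 'opening': 0.08521530344129669} 0.0187
```

View pics/top0.png

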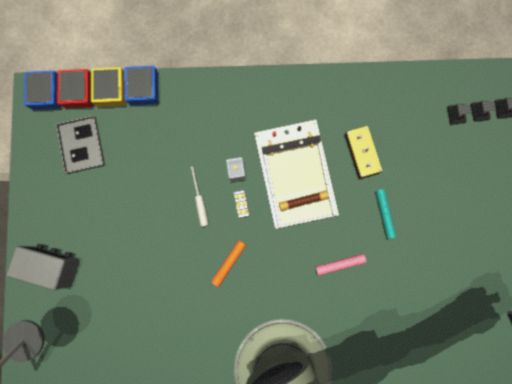

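View pics/side0.png

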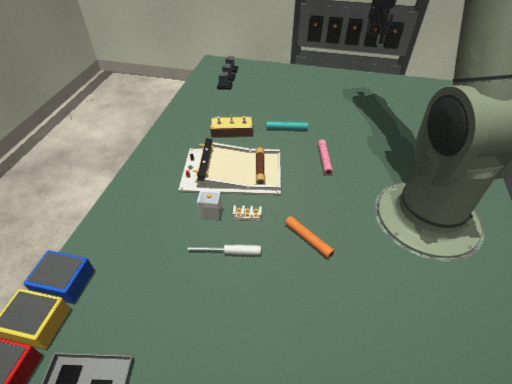

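The top view shows the fixture at about (297,174), with its stop block at the top near (291,145) and the brown resistor on the landing near (304,201). The dust cap is at (235,168), the terminal block at (241,204), and the switch panel at (364,152). The orange, pink and teal tubes are look-alikes.

```bash
cat > m.py <<'E'
from h import *
from scipy.optimize import minimize
d=dict(np.load("top0.npz"));P=pts(d)
m=np.zeros(P.shape[:2],bool);m[115:232,250:342]=1
f=m&(P[...,2]>0.006)&(P[...,2]<0.09)
n,l,s,c=cv2.connectedComponentsWithStats(f.astype(np.uint8));k=1+s[1:,4].argmax();f=l==k
Q=P[f];r=cv2.minAreaRect((Q[:,:2]*1000).astype(np.float32));print(r,s[k]);print(cv2.boxPoints(r))
# also from colour, plate outline at z~0.01
hsv=cv2.cvtColor(d["img"],cv2.COLOR_RGB2HSV)
b=(m&(hsv[...,0]<14)&(hsv[...,1]>110)&(hsv[...,2]<230)&f)
n,l,s,c=cv2.connectedComponentsWithStats(b.astype(np.uint8));k=1+s[1:,4].argmax();R=P[l==k]
rr=cv2.minAreaRect((R[:,:2]*1000).astype(np.float32));print("res",rr,s[k],c[k],np.percentile(R[:,2],[5,50,95]))
for nme,(u,v) in dict(panel=(364,152),cap=(235,168),tb=(241,204)).items(): print(nme,P[v,u])
# deck profile: heights along fixture x
cen=np.array(r[0])/1000
for yaw in [np.radians(a) for a in (7,9,11,13)]:pass
big=cv2.resize(d["img"][105:240,220:400],None,fx=4,fy=4,interpolation=cv2.INTER_CUBIC);cv2.imwrite("pics/crop0.png",big[...,::-1])
E
python3 m.py
```

```text
((589.4595947265625, -62.08392333984375), (312.6476745605469, 205.1719512939453), 11.141457557678223) [ 255  120   84  109 6150]
[[ 416.2591      8.361866]
 [ 455.90485  -192.94324 ]
 [ 762.6601   -132.52971 ]
 [ 723.01434    68.77539 ]]
res ((500.3853454589844, -78.42344665527344), (19.292505264282227, 96.5743408203125), 13.361948013305664) [288 194  32  14 204] [303.60294118 200.14215686] [0.03265396 0.03735201 0.04236144]
panel [ 0.64226796 -0.26641741  0.04399   ]
cap [0.59709893 0.12531044 0.07687327]
tb [0.49553918 0.11223338 0.01372222]
```

View pics/crop0.png

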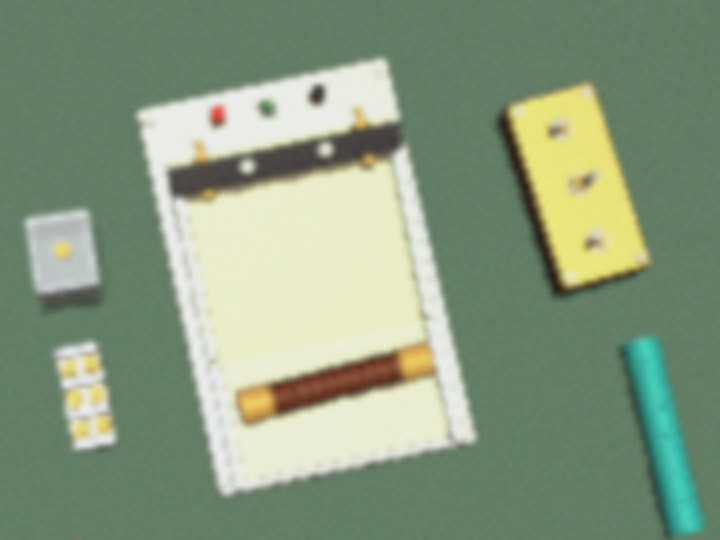

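The fixture origin is at about (0.570, -0.066) with yaw 11.1°. Its measured footprint of 313 x 205 mm agrees with the stated 310 x 200. The resistor sits at fixture x ≈ -70 mm, y ≈ 0, turned about 2° from square. I'll move over the landing behind it with the jaws across the slope, so that two fingers make contact.

>>> apply_moves(
  increments=[0.005, 0.01, 0, 0, 0, -0.003, 0.5, 0.016, 0.03, 0, 0, 0, -0.008, 0.5, 0.032, 0.061, 0, 0, 0, -0.016, 0.5, 0.051, 0.096, 0, 0, 0, -0.025, 0.5, 0.07, 0.132, 0, 0, 0, -0.034, 0.5, 0.089, 0.167, 0, 0, 0, -0.043, 0.5, 0.108, 0.202, 0, 0, 0, -0.052, 0.5, 0.127, 0.238, 0, 0, 0, -0.061, 0.5, 0.146, 0.273, 0, 0, 0, -0.07, 0.5, 0.165, 0.309, 0, 0, 0, -0.079, 0.5, 0.184, 0.344, 0, 0, 0, -0.088, 0.5, 0.202, 0.38, 0, 0, 0, -0.098, 0.5, 0.219, 0.41, 0, 0, 0, -0.105, 0.5, 0.235, 0.44, 0, 0, 0, -0.113, 0.5, 0.248, 0.466, 0, 0, 0, -0.12, 0.5, 0.259, 0.486, 0, 0, 0, -0.125, 0.5, 0.266, 0.498, 0, 0, 0, -0.128, 0.5, 0.2695, 0.506, 0, 0, 0, -0.1304, 0.5, 0.2695, 0.506, 0, 0, 0, -0.1304, 0.5, 0.2695, 0.506, 0, 0, 0, -0.1304, 0.5],
)

```text
clock: 2.1
position: [0.4684, -0.0867, 0.2041]
orientation: [180.0, 0.0, 11.1]
force: [0.0, -0.1, 0.2]
opening: 0.0638
```

>>> apply_moves(
  increments=[0, 0, -0.01, 0, 0, 0, 0.5, 0, 0, -0.03, 0, 0, 0, 0.5, 0, 0, -0.06, 0, 0, 0, 0.5, 0, 0, -0.09, 0, 0, 0, 0.5, 0, 0, -0.12, 0, 0, 0, 0.5, 0, 0, -0.14, 0, 0, 0, 0.5, 0, 0, -0.149, 0, 0, 0, 0.5, 0, 0, -0.149, 0, 0, 0, 0.5],
)

```text
clock: 2.9
position: [0.468, -0.0866, 0.0542]
orientation: [-180.0, 0.1, 11.1]
force: [-0.1, 1.0, 1.0]
opening: 0.0638
```

```bash
cat > look.py <<'E'
import sys
from h import *
n=sys.argv[1];d=get_image("side");np.savez("side_%s.npz"%n,**d)
big=cv2.resize(d["img"][110:210,160:310],None,fx=5,fy=5,interpolation=cv2.INTER_CUBIC);cv2.imwrite("pics/%s.png"%n,big[...,::-1])
s=monitor.observe();print(s["position"],s["force"])
E
python3 look.py s1
```

```text
[ 0.4686888  -0.0865742   0.05515802] [-0.48431852  0.61765601  0.27543456]
```

View pics/s1.png

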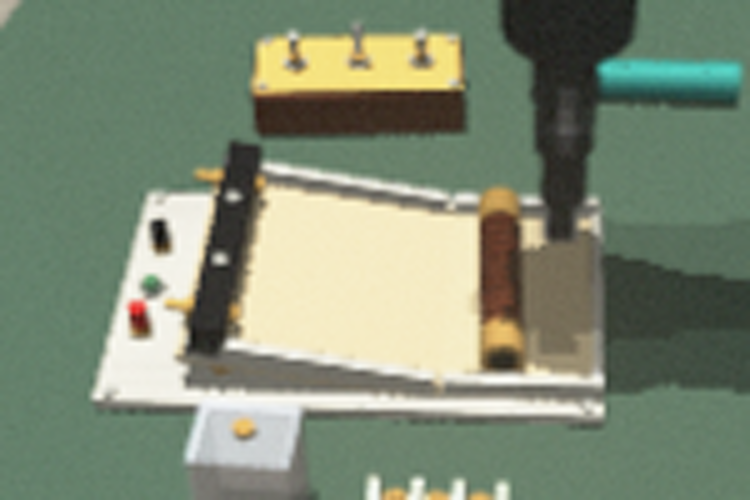

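The side view shows the fingertips near (565,238), in the gap between the resistor's rear edge (520) and the lip (600). I'll lower them slowly.

>>> apply_moves(
  increments=[0, 0, -0.01, 0, 0, 0, 0.5, 0, 0, -0.02, 0, 0, 0, 0.5, 0, 0, -0.028, 0, 0, 0, 0.5, 0, 0, -0.034, 0, 0, 0, 0.5, 0, 0, -0.037, 0, 0, 0, 0.5, 0, 0, -0.037, 0, 0, 0, 0.5],
)

```text
clock: 3.55
position: [0.4687, -0.0862, 0.0178]
orientation: [-180.0, 0.0, 11.1]
force: [0.8, -0.7, 0.2]
opening: 0.0642
```

```bash
python3 look.py s2
```

```text
[ 0.46887786 -0.08629561  0.0181038 ] [ 0.0028795  -0.17907751  1.03757347]
```

View pics/s2.png

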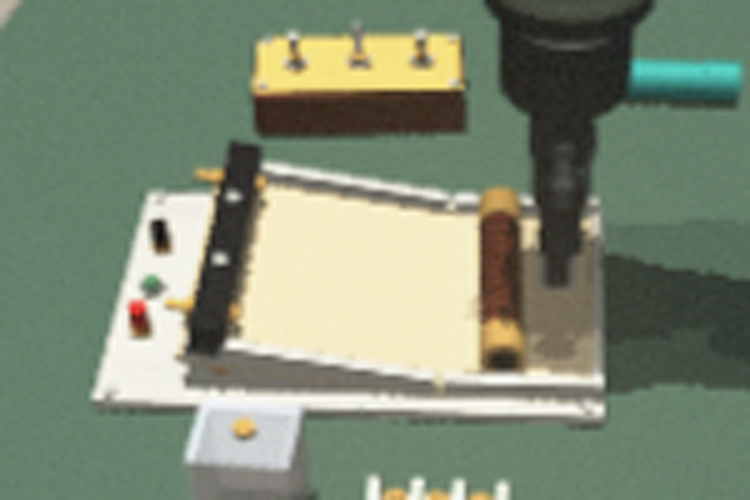

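The near fingertip is at (557,287), still short of the resistor. I'll read its depth to get the tip height.

Run:
```python
from h import *
d=dict(np.load("side_s2.npz"));P=pts(d);g=d["img"].max(-1)
o=np.array([.5698,-.066]);a=np.radians(11.14);ex=np.array([np.cos(a),np.sin(a)]);ey=np.array([-ex[1],ex[0]])
for v in range(158,172):
    print(v,[(int(g[v,u]),*( [int(round(1000*t)) for t in ((P[v,u,:2]-o)@ex,(P[v,u,:2]-o)@ey,P[v,u,2])])) for u in (262,266,269,271,273)])
```

```text
158 [(85, -76, -20, 37), (202, -89, -50, 12), (49, -96, 64, 109), (51, -102, 61, 107), (48, -108, 61, 108)]
159 [(71, -76, -15, 37), (146, -89, -48, 9), (51, -96, 64, 105), (52, -102, 62, 104), (52, -108, 61, 103)]
160 [(66, -76, -10, 37), (118, -89, -41, 11), (53, -96, 63, 101), (53, -102, 62, 101), (49, -108, 66, 104)]
161 [(65, -76, -7, 36), (121, -89, -37, 10), (62, -97, 39, 76), (48, -103, 41, 79), (57, -109, 45, 82)]
162 [(63, -76, 1, 39), (120, -89, -32, 10), (61, -97, 42, 75), (52, -103, 48, 81), (66, -109, 46, 78)]
163 [(61, -76, 4, 37), (119, -89, -26, 12), (67, -97, 40, 69), (50, -103, 46, 75), (69, -109, 47, 76)]
164 [(64, -76, 10, 38), (118, -89, -23, 9), (65, -97, 39, 65), (53, -103, 44, 69), (68, -109, 45, 70)]
165 [(62, -76, 15, 39), (119, -89, -16, 12), (66, -97, 45, 66), (58, -104, 42, 63), (68, -109, 45, 66)]
166 [(67, -77, 18, 37), (121, -89, -12, 11), (70, -98, 45, 62), (58, -103, 47, 64), (72, -109, 48, 65)]
167 [(64, -77, 26, 40), (118, -89, -4, 13), (92, -98, 40, 54), (84, -104, 40, 53), (96, -110, 45, 58)]
168 [(66, -77, 28, 37), (122, -90, 0, 13), (123, -99, -3, 11), (119, -105, 0, 13), (122, -112, -2, 12)]
169 [(65, -77, 30, 36), (124, -90, 5, 13), (121, -99, 6, 14), (117, -106, 1, 10), (121, -112, 2, 11)]
170 [(72, -77, 40, 40), (121, -90, 9, 13), (122, -99, 7, 11), (120, -105, 10, 14), (115, -112, 6, 10)]
171 [(80, -77, 41, 37), (121, -90, 12, 11), (122, -99, 11, 10), (119, -106, 12, 11), (119, -112, 15, 14)]
```

Run:
```python
from h import *
o=np.array([.5698,-.066]);a=np.radians(11.14);ex=np.array([np.cos(a),np.sin(a)]);ey=np.array([-ex[1],ex[0]])
def prof(d,sel):
    P=pts(d)
    for v,u in sel:
        p=P[v,u];print((v,u),int(d["img"][v,u].max()),[int(round(1000*t)) for t in ((p[:2]-o)@ex,(p[:2]-o)@ey,p[2])])
def proj(d,p):
    c=np.linalg.inv(d["extrinsics"])@np.r_[p,1];return (d["K"]@np.array([c[0],-c[1],-c[2]])/-c[2])[:2].round(1), -c[2]
d=dict(np.load("side_s2.npz"))
print("TCP",proj(d,[.4688,-.0863,.018]));
for s in(-46,-32,32,46):
  q=o+ex*-.101+ey*s/1000
  print(s,[proj(d,[*q,z])[0].tolist() for z in(.018,.025,.035,.06,.09)])
prof(d,[(v,271) for v in range(112,182,3)])
t=get_image("top");np.savez("top1.npz",**t)
print("top",[proj(t,[*(o+ex*-.101+ey*s),.03])[0].tolist() for s in(-.04,0,.04)])
big=cv2.resize(t["img"][130:250,240:370],None,fx=5,fy=5,interpolation=cv2.INTER_CUBIC);cv2.imwrite("pics/t1.png",big[...,::-1])
```

```text
TCP (array([270.3, 166.8]), np.float64(1.116069531626607))
-46 [[269.7, 157.5], [269.7, 155.9], [269.9, 153.5], [270.1, 147.4], [270.5, 139.9]]
-32 [[269.7, 160.3], [269.7, 158.7], [269.8, 156.3], [270.1, 150.2], [270.5, 142.7]]
32 [[269.6, 173.7], [269.7, 172.1], [269.8, 169.7], [270.1, 163.6], [270.5, 156.0]]
46 [[269.6, 176.8], [269.7, 175.2], [269.8, 172.8], [270.1, 166.7], [270.5, 159.1]]
(112, 271) 80 [-96, 47, 252]
(115, 271) 41 [-97, 45, 242]
(118, 271) 59 [-97, 46, 233]
(121, 271) 42 [-98, 38, 218]
(124, 271) 34 [-98, 40, 210]
(127, 271) 45 [-98, 38, 199]
(130, 271) 42 [-99, 37, 188]
(133, 271) 46 [-99, 38, 178]
(136, 271) 44 [-100, 39, 169]
(139, 271) 65 [-100, 38, 157]
(142, 271) 58 [-100, 49, 155]
(145, 271) 68 [-100, 61, 155]
(148, 271) 62 [-100, 66, 148]
(151, 271) 57 [-101, 68, 138]
(154, 271) 49 [-101, 66, 126]
(157, 271) 49 [-102, 59, 109]
(160, 271) 53 [-102, 62, 101]
(163, 271) 50 [-103, 46, 75]
(166, 271) 58 [-103, 47, 64]
(169, 271) 117 [-106, 1, 10]
(172, 271) 118 [-106, 15, 10]
(175, 271) 117 [-105, 30, 11]
(178, 271) 121 [-106, 43, 10]
(181, 271) 127 [-105, 57, 11]
top [[318.9, 207.2], [306.0, 210.0], [293.2, 212.9]]
```

View pics/t1.png

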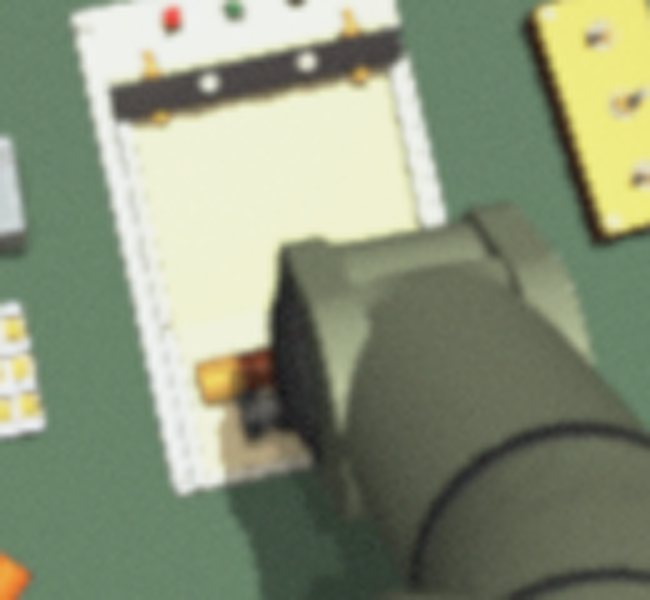

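The images put the visible fingertips well above the TCP height, by about 25–40 mm, because they retract when open. I'll lower in small steps and watch the force.

>>> apply_moves(
  increments=[0, 0, -0.002, 0, 0, 0, 0.5, 0, 0, -0.005, 0, 0, 0, 0.5, 0, 0, -0.005, 0, 0, 0, 0.5],
)

```text
clock: 3.95
position: [0.4688, -0.0863, 0.0129]
orientation: [-180.0, 0.0, 11.1]
force: [-0.4, 0.4, -0.7]
opening: 0.0641
```

>>> apply_moves(
  increments=[0, 0, -0.001, 0, 0, 0, 0.5, 0, 0, -0.002, 0, 0, 0, 0.5, 0, 0, -0.003, 0, 0, 0, 0.5],
)

```text
clock: 4.25
position: [0.469, -0.0863, 0.0102]
orientation: [-180.0, -0.0, 11.1]
force: [0.5, 0.5, -0.9]
opening: 0.0641
```

>>> apply_moves(
  increments=[0, 0, -0.001, 0, 0, 0, 0.5, 0, 0, -0.002, 0, 0, 0, 0.5, 0, 0, -0.002, 0, 0, 0, 0.5],
)

```text
clock: 4.55
position: [0.4689, -0.0863, 0.0081]
orientation: [-180.0, 0.0, 11.1]
force: [-0.7, -0.3, -0.5]
opening: 0.0643
```

>>> apply_moves(
  increments=[0, 0, -0.001, 0, 0, 0, 0.5, 0, 0, -0.002, 0, 0, 0, 0.5, 0, 0, -0.002, 0, 0, 0, 0.5],
)

```text
clock: 4.85
position: [0.4689, -0.0863, 0.0061]
orientation: [-180.0, 0.0, 11.1]
force: [0.8, -0.4, -0.1]
opening: 0.0638
```

>>> apply_moves(
  increments=[0, 0, -0.001, 0, 0, 0, 0.5, 0, 0, -0.002, 0, 0, 0, 0.5, 0, 0, -0.002, 0, 0, 0, 0.5],
)

```text
clock: 5.15
position: [0.4689, -0.0863, 0.0041]
orientation: [-180.0, 0.0, 11.1]
force: [-0.4, -0.7, 0.6]
opening: 0.0639
```

>>> apply_moves(
  increments=[0, 0, -0.001, 0, 0, 0, 0.5, 0, 0, -0.002, 0, 0, 0, 0.5, 0, 0, -0.002, 0, 0, 0, 0.5],
)

```text
clock: 5.45
position: [0.4689, -0.0863, 0.0021]
orientation: [-180.0, 0.0, 11.1]
force: [0.1, -0.3, 0.4]
opening: 0.0638
```

```bash
cat > tip.py <<'E'
from h import *
o=np.array([.5698,-.066]);a=np.radians(11.14);ex=np.array([np.cos(a),np.sin(a)]);ey=np.array([-ex[1],ex[0]])
def fx(P): return np.stack([(P[...,:2]-o)@ex*1000,(P[...,:2]-o)@ey*1000,P[...,2]*1000],-1)
if __name__=="__main__":
    d=get_image("side");F=fx(pts(d))
    for u in(268,270,272):
        for v in range(164,180):
            if F[v,u,2]<22: break
            print((v,u),int(d["img"][v,u].max()),F[v,u].round(),end=" ")
        print()
E
python3 tip.py
```

```text
(164, 268) 60 [-94.  64.  86.] (165, 268) 84 [-95.  41.  62.] (166, 268) 87 [-95.  39.  56.] (167, 268) 93 [-95.  37.  51.] (168, 268) 91 [-95.  37.  46.] (169, 268) 86 [-95.  38.  43.] (170, 268) 90 [-95.  39.  40.] 
(164, 270) 51 [-100.   63.   86.] (165, 270) 50 [-100.   47.   67.] (166, 270) 53 [-100.   47.   64.] (167, 270) 47 [-101.   45.   58.] (168, 270) 52 [-101.   46.   54.] (169, 270) 49 [-101.   48.   52.] (170, 270) 63 [-101.   43.   44.] (171, 270) 96 [-101.   40.   37.] 
(164, 272) 50 [-106.   63.   86.] (165, 272) 49 [-106.   43.   65.] (166, 272) 47 [-107.   45.   62.] (167, 272) 50 [-107.   45.   58.] (168, 272) 55 [-107.   48.   56.] (169, 272) 50 [-107.   41.   46.] (170, 272) 67 [-107.   46.   46.] (171, 272) 99 [-108.   37.   35.]
```

The tip is still at z≈35 mm by depth, which agrees with the earlier reading. I'll continue down.

>>> apply_moves(
  increments=[0, 0, -0.002, 0, 0, 0, 0.5, 0, 0, -0.005, 0, 0, 0, 0.5, 0, 0, -0.008, 0, 0, 0, 0.5, 0, 0, -0.008, 0, 0, 0, 0.5],
)

```text
clock: 5.9
position: [0.4686, -0.0863, -0.0063]
orientation: [-180.0, 0.0, 11.1]
force: [-0.8, -0.2, 0.6]
opening: 0.0639
```

```bash
python3 tip.py; python3 -c "
from h import *;s=monitor.observe();print(s['position'],s['force'])"
```

```text
(164, 268) 52 [-94.  65.  87.] (165, 268) 58 [-94.  63.  82.] (166, 268) 58 [-94.  62.  77.] (167, 268) 71 [-95.  41.  54.] (168, 268) 90 [-95.  35.  45.] (169, 268) 91 [-95.  40.  45.] (170, 268) 88 [-95.  37.  39.] (171, 268) 89 [-95.  39.  35.] (172, 268) 91 [-95.  39.  32.] (173, 268) 105 [-96.  37.  26.] 
(164, 270) 56 [-100.   61.   84.] (165, 270) 57 [-100.   63.   82.] (166, 270) 55 [-100.   64.   79.] (167, 270) 51 [-101.   48.   60.] (168, 270) 53 [-101.   46.   55.] (169, 270) 48 [-101.   44.   48.] (170, 270) 52 [-101.   47.   47.] (171, 270) 54 [-101.   47.   43.] (172, 270) 60 [-101.   46.   39.] (173, 270) 97 [-102.   38.   27.] 
(164, 272) 51 [-106.   64.   86.] (165, 272) 56 [-106.   59.   79.] (166, 272) 54 [-106.   64.   79.] (167, 272) 54 [-106.   63.   74.] (168, 272) 50 [-107.   44.   53.] (169, 272) 55 [-107.   45.   50.] (170, 272) 51 [-107.   44.   45.] (171, 272) 55 [-107.   43.   40.] (172, 272) 67 [-108.   45.   38.] (173, 272) 95 [-108.   38.   27.] 
[ 0.46873108 -0.08624717 -0.00608788] [ 0.55067702 -0.3491028  -0.29951882]
```

The lighter pad now ends at about z=25 mm. I'll go 6 mm lower, leaving the tip about 6 mm above the landing, then advance gently to contact.

>>> apply_moves(
  increments=[0, 0, -0.002, 0, 0, 0, 0.5, 0, 0, -0.005, 0, 0, 0, 0.5, 0, 0, -0.006, 0, 0, 0, 0.5, 0, 0, -0.006, 0, 0, 0, 0.5, 0.001, 0.0002, -0.006, 0, 0, 0, 0.5, 0.0025, 0.0005, -0.006, 0, 0, 0, 0.5, 0.0045, 0.0009, -0.006, 0, 0, 0, 0.5, 0.0065, 0.0013, -0.006, 0, 0, 0, 0.5, 0.0085, 0.0017, -0.006, 0, 0, 0, 0.5, 0.0105, 0.0021, -0.006, 0, 0, 0, 0.5, 0.0125, 0.0025, -0.006, 0, 0, 0, 0.5, 0.0145, 0.0029, -0.006, 0, 0, 0, 0.5, 0.0165, 0.0033, -0.006, 0, 0, 0, 0.5, 0.0185, 0.0037, -0.006, 0, 0, 0, 0.5, 0.02, 0.004, -0.006, 0, 0, 0, 0.5],
)

```text
clock: 7.45
position: [0.4891, -0.0823, -0.0118]
orientation: [-180.0, -0.0, 11.1]
force: [-0.8, 0.6, 0.4]
opening: 0.0639
```

```bash
python3 look.py s3
cat > res.py <<'E'
from tip import *
# resistor from side view: brown/brass pixels on the deck, in fixture mm
d=get_image("side");F=fx(pts(d));hsv=cv2.cvtColor(d["img"],cv2.COLOR_RGB2HSV)
b=(hsv[...,0]<25)&(hsv[...,1]>110)&(abs(F[...,1])<78)&(F[...,0]>-120)&(F[...,0]<118)&(F[...,2]>18)
n,l,s,c=cv2.connectedComponentsWithStats(b.astype(np.uint8));R=F[l==1+s[1:,4].argmax()]
for lo in(-80,-50,-25,25,50):
    q=R[(R[:,1]>lo)&(R[:,1]<lo+25)]
    if len(q)>5: print(lo,len(q),"x",np.percentile(q[:,0],[3,50,97]).round(1),"ztop",np.percentile(q[:,2],95).round(1))
print("y",R[:,1].min().round(),R[:,1].max().round());s=monitor.observe();print(s["clock"],s["position"],s["force"])
E
python3 res.py
```

```text
[ 0.48933646 -0.08222036 -0.01180203] [ 0.40627882  0.44554418 -0.12796646]
-80 22 x [-62.2 -52.4 -42.6] ztop 39.9
-50 25 x [-62.5 -49.5 -43. ] ztop 39.7
-25 19 x [-63.2 -47.9 -44. ] ztop 38.7
25 24 x [-65.8 -52.  -45.7] ztop 39.9
50 43 x [-68.4 -58.8 -46.9] ztop 40.3
y -71.0 78.0
7.55 [ 0.48914315 -0.08223194 -0.01181527] [-0.22961116 -0.50982562 -0.53937813]
```

View pics/s3.png

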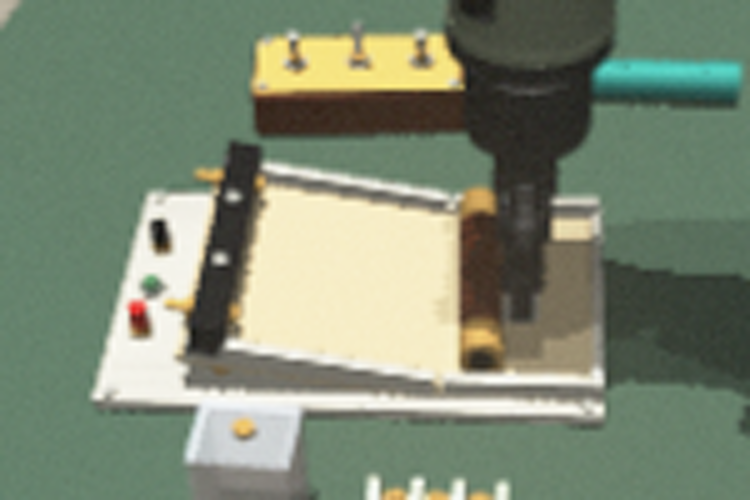

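The side view shows the fingers against the resistor at (505,310). The resistor has rolled forward squarely to fixture x≈-57 mm, with its centre at about (481,275) in the crop. Next I'll push it onto the slope.

>>> apply_moves(
  increments=[0.001, 0.0002, 0, 0, 0, 0, 0.5, 0.0029, 0.0006, 0, 0, 0, 0, 0.5, 0.0059, 0.0012, 0, 0, 0, 0, 0.5, 0.0088, 0.0017, 0, 0, 0, 0, 0.5, 0.0118, 0.0023, 0, 0, 0, 0, 0.5, 0.0147, 0.0029, 0, 0, 0, 0, 0.5, 0.0177, 0.0035, 0, 0, 0, 0, 0.5, 0.0206, 0.0041, 0, 0, 0, 0, 0.5, 0.0235, 0.0046, 0.0005, 0, 0, 0, 0.5, 0.0265, 0.0052, 0.001, 0, 0, 0, 0.5, 0.0294, 0.0058, 0.0016, 0, 0, 0, 0.5, 0.0324, 0.0064, 0.0021, 0, 0, 0, 0.5, 0.0353, 0.007, 0.0027, 0, 0, 0, 0.5, 0.0383, 0.0075, 0.0032, 0, 0, 0, 0.5, 0.0412, 0.0081, 0.0037, 0, 0, 0, 0.5, 0.0441, 0.0087, 0.0043, 0, 0, 0, 0.5, 0.0471, 0.0093, 0.0048, 0, 0, 0, 0.5, 0.05, 0.0098, 0.0053, 0, 0, 0, 0.5, 0.052, 0.0102, 0.0057, 0, 0, 0, 0.5, 0.053, 0.0104, 0.0059, 0, 0, 0, 0.5],
)

```text
clock: 9.55
position: [0.5421, -0.0719, -0.0059]
orientation: [180.0, -0.0, 11.1]
force: [-1.0, -1.2, 0.3]
opening: 0.0637
```

```bash
python3 look.py s4; python3 res.py
```

```text
[ 0.54219823 -0.0718354  -0.00586629] [-0.6845513   0.15364197  0.05553408]
25 21 x [-8.1  3.   8.2] ztop 46.0
50 41 x [-16.4  -5.    7.8] ztop 45.9
y 7.0 78.0
9.65 [ 0.54206513 -0.07188152 -0.00589017] [-0.13430662 -0.70614844  0.35531353]
```

View pics/s4.png

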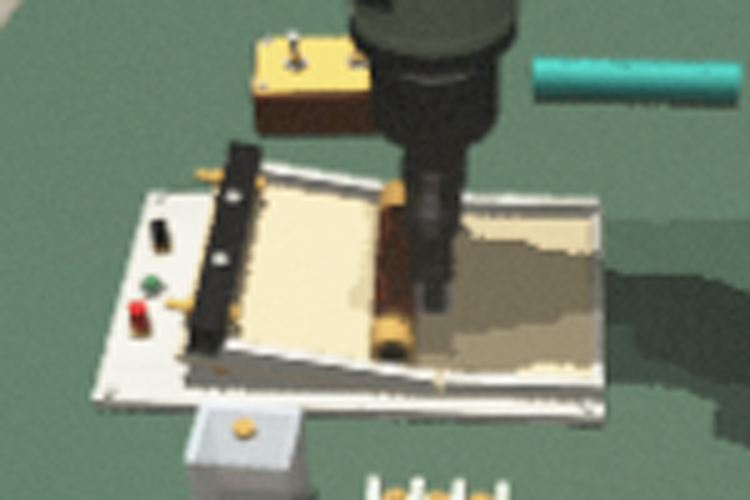

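The resistor is on the slope and resting square against the fingers, with its centre at (393,270) in the crop. Its top height of 46 mm matches what is expected at axis x≈-3. About 82 mm remain.

>>> apply_moves(
  increments=[0.001, 0.0002, 0.0002, 0, 0, 0, 0.5, 0.0029, 0.0006, 0.0005, 0, 0, 0, 0.5, 0.0069, 0.0014, 0.0012, 0, 0, 0, 0.5, 0.0108, 0.0021, 0.0019, 0, 0, 0, 0.5, 0.0147, 0.0029, 0.0026, 0, 0, 0, 0.5, 0.0186, 0.0037, 0.0033, 0, 0, 0, 0.5, 0.0226, 0.0044, 0.0041, 0, 0, 0, 0.5, 0.0265, 0.0052, 0.0048, 0, 0, 0, 0.5, 0.0304, 0.006, 0.0055, 0, 0, 0, 0.5, 0.0343, 0.0068, 0.0062, 0, 0, 0, 0.5, 0.0383, 0.0075, 0.0069, 0, 0, 0, 0.5, 0.0422, 0.0083, 0.0076, 0, 0, 0, 0.5, 0.0461, 0.0091, 0.0083, 0, 0, 0, 0.5, 0.05, 0.0098, 0.009, 0, 0, 0, 0.5, 0.054, 0.0106, 0.0097, 0, 0, 0, 0.5, 0.0579, 0.0114, 0.0104, 0, 0, 0, 0.5, 0.0618, 0.0122, 0.0111, 0, 0, 0, 0.5, 0.0647, 0.0127, 0.0116, 0, 0, 0, 0.5, 0.0667, 0.0131, 0.012, 0, 0, 0, 0.5, 0.0677, 0.0133, 0.0122, 0, 0, 0, 0.5],
)

```text
clock: 11.65
position: [0.6098, -0.0586, 0.0063]
orientation: [-180.0, -0.0, 11.1]
force: [-0.7, 0.5, 0.6]
opening: 0.064
```

```bash
python3 look.py s5; python3 res.py
```

```text
[ 0.60982822 -0.05858198  0.00630964] [-0.3314352  -0.13313255  0.87535524]
25 34 x [54. 64. 75.] ztop 57.7
50 45 x [51.9 62.8 75.6] ztop 57.4
y 8.0 78.0
11.75 [ 0.60967955 -0.05858222  0.00628549] [-0.36602446 -0.10076064 -0.15960526]
```

View pics/s5.png

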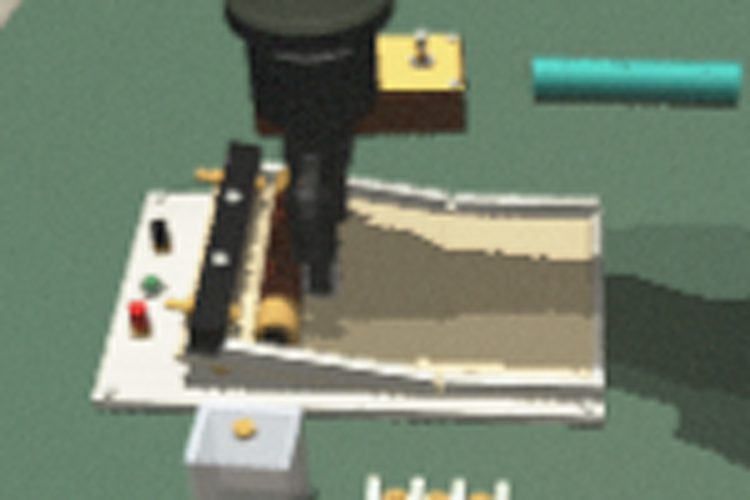

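The resistor is about 13 mm short of the block and 7 mm short of the contacts. Its centre is at (278,270) in the crop and it is square. From here I'll advance slowly and watch the force.

>>> apply_moves(
  increments=[0.001, 0.0002, 0.0002, 0, 0, 0, 0.5, 0.0025, 0.0005, 0.0004, 0, 0, 0, 0.5, 0.0039, 0.0008, 0.0007, 0, 0, 0, 0.5, 0.0054, 0.0011, 0.001, 0, 0, 0, 0.5, 0.0069, 0.0014, 0.0012, 0, 0, 0, 0.5, 0.0088, 0.0017, 0.0016, 0, 0, 0, 0.5, 0.0088, 0.0017, 0.0016, 0, 0, 0, 0.5],
)

```text
clock: 12.45
position: [0.6184, -0.0569, 0.0078]
orientation: [-180.0, 0.0, 11.1]
force: [-2.0, -0.2, 0.5]
opening: 0.064
```

>>> apply_moves(
  increments=[0.001, 0.0002, 0.0002, 0, 0, 0, 0.5, 0.002, 0.0004, 0.0003, 0, 0, 0, 0.5, 0.002, 0.0004, 0.0003, 0, 0, 0, 0.5],
)

```text
clock: 12.75
position: [0.6199, -0.0566, 0.0081]
orientation: [-180.0, 0.1, 11.1]
force: [-5.6, -0.7, 1.8]
opening: 0.0641
```

```bash
python3 res.py
```

```text
-50 6 x [80.5 83.9 86.3] ztop 57.0
-25 10 x [77.8 82.9 86.4] ztop 57.5
25 33 x [66.  75.5 86.8] ztop 59.8
50 49 x [63.6 75.3 90.9] ztop 60.3
y -77.0 78.0
12.8 [ 0.61990432 -0.05662618  0.00803534] [-5.70575153 -0.92812669  1.20556868]
```

The springs are being compressed, at about 5.7 N total. I'll continue in 1–1.5 mm steps.

>>> apply_moves(
  increments=[0.001, 0.0002, 0.0002, 0, 0, 0, 0.5, 0.002, 0.0004, 0.0003, 0, 0, 0, 0.5, 0.002, 0.0004, 0.0003, 0, 0, 0, 0.5],
)

```text
clock: 13.1
position: [0.6214, -0.0564, 0.0083]
orientation: [-180.0, 0.1, 11.1]
force: [-8.1, -1.3, 3.1]
opening: 0.0639
```

>>> apply_moves(
  increments=[0.001, 0.0002, 0.0002, 0, 0, 0, 0.5, 0.0015, 0.0003, 0.0002, 0, 0, 0, 0.5, 0.0015, 0.0003, 0.0002, 0, 0, 0, 0.5],
)

```text
clock: 13.4
position: [0.6223, -0.0562, 0.0084]
orientation: [-180.0, 0.2, 11.1]
force: [-11.5, -1.4, 5.3]
opening: 0.0641
```

>>> apply_moves(
  increments=[0.001, 0.0002, 0.0002, 0, 0, 0, 0.5, 0.002, 0.0004, 0.0003, 0, 0, 0, 0.5, 0.002, 0.0004, 0.0003, 0, 0, 0, 0.5, 0.002, 0.0004, 0.0003, 0, 0, 0, 0.5],
)

```text
clock: 13.8
position: [0.6231, -0.056, 0.0084]
orientation: [-180.0, 0.3, 11.1]
force: [-17.3, -1.7, 7.6]
opening: 0.0645
```

```bash
python3 look.py s6; python3 res.py
```

```text
[ 0.62313842 -0.05601444  0.00842257] [-17.41132121  -2.37941624   7.52597871]
-25 9 x [84.4 87.5 89.6] ztop 59.2
25 32 x [70.  80.6 90.3] ztop 59.8
50 46 x [66.7 77.6 90.9] ztop 60.7
y -34.0 78.0
13.9 [ 0.62310254 -0.05600078  0.00839617] [-17.69172113  -2.35989532   7.96302843]
```

View pics/s6.png

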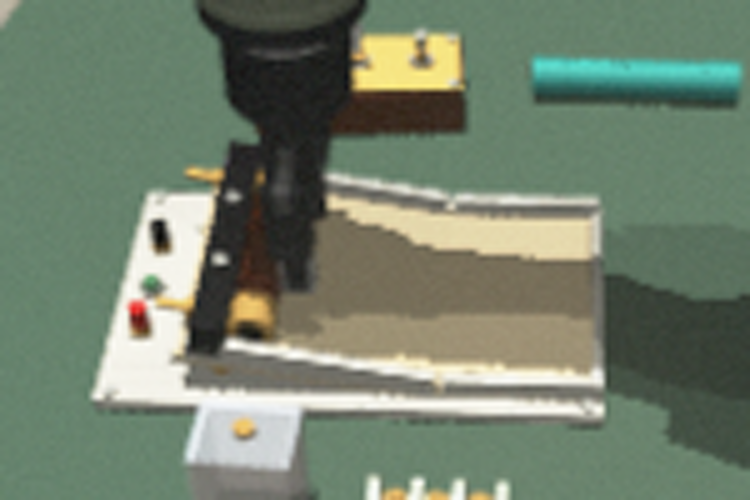

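The fingers press the resistor against the stop block, with its centre at (255,270) in the crop. Both contact rods now stick out about 6 mm farther behind the block: the far one moved from 195 to 185, the near one from 165 to 155. The finger face is at fixture x≈65 mm, where home is 64.8. I'll hold briefly, confirm it is steady, and hand in.

>>> apply_moves(
  increments=[0, 0, 0, 0, 0, 0, 0.5, 0, 0, 0, 0, 0, 0, 0.5, 0, 0, 0, 0, 0, 0, 0.5, 0, 0, 0, 0, 0, 0, 0.5, 0, 0, 0, 0, 0, 0, 0.5],
)

```text
clock: 14.4
position: [0.6231, -0.056, 0.0084]
orientation: [-180.0, 0.3, 11.1]
force: [-18.2, -0.8, 7.2]
opening: 0.0637
```

Run:
```python
from h import *
from tip import fx
# rod protrusion behind block, before/after, left & right
a=dict(np.load("side_s5.npz"));b=get_image("side")
for n,d in(("before",a),("now",b)):
    h=cv2.cvtColor(d["img"],cv2.COLOR_RGB2HSV);F=fx(pts(d));m=(h[...,0]>10)&(h[...,0]<25)&(h[...,1]>110)
    for r in((140,150),(164,176)):
        v,u=np.nonzero(m[r[0]:r[1],185:203]);print(n,r,u.min()+185,u.max()+185,len(u))
s=monitor.observe();print(s["clock"],s["position"],s["force"],abs(s["qvel"]).max())
```

```text
before (140, 150) 200 202 6
before (164, 176) 189 198 11
now (140, 150) 197 202 11
now (164, 176) 189 198 12
14.45 [ 0.62310141 -0.05600957  0.00839738] [-17.77443579  -1.48195791   7.04534323] 0.044128775761633654
```

The right rod moved clearly, but the left-rod mask is ambiguous, so I'll check that one directly.

Run:
```python
from h import *
b=get_image("side")
for n,d in(("before",dict(np.load("side_s4.npz"))),("now",b)):
    sat=d["img"][...,0].astype(int)-d["img"][...,2]
    for v in (143,144,145,146,169,170,171,172): print(n,v,sat[v,188:206].tolist())
```

```text
before 143 [-6, -5, -5, -8, -4, -5, -6, -6, -7, -7, 1, 20, 32, 23, 23, 32, 22, 4]
before 144 [-4, -6, -5, -5, -5, -6, -5, -5, -3, -6, 13, 69, 104, 96, 95, 111, 81, 3]
before 145 [-6, -6, -5, -5, -7, -5, -5, -5, -4, -5, 10, 58, 92, 108, 118, 113, 73, 6]
before 146 [-7, -6, -5, -5, -5, -6, -4, -7, -3, -5, -2, 4, 7, 19, 49, 64, 17, 1]
before 169 [32, 22, 12, 15, 17, 31, 38, 22, 28, 65, 86, 12, 3, 3, 5, 4, 3, 6]
before 170 [102, 35, 9, 10, 32, 108, 124, 115, 105, 123, 108, 0, 4, 3, 5, 4, 4, 13]
before 171 [156, 60, 10, 10, 17, 47, 66, 85, 105, 108, 66, 1, 5, 5, 7, 6, 3, 28]
before 172 [118, 27, 12, 10, 10, 13, 19, 25, 40, 66, 28, 2, 5, 3, 2, 6, 6, 27]
now 143 [-6, -6, -6, -6, -6, -5, -7, -5, -1, 32, 61, 48, 31, 22, 24, 31, 23, 0]
now 144 [-5, -6, -5, -6, -5, -5, -6, -7, 10, 82, 123, 119, 104, 94, 97, 112, 83, 2]
now 145 [-7, -4, -6, -6, -6, -7, -6, -6, -1, 22, 58, 76, 93, 108, 119, 114, 72, 5]
now 146 [-7, -7, -6, -5, -5, -6, -7, -5, -5, -6, -4, 2, 7, 16, 52, 66, 16, 2]
now 169 [32, 21, 28, 69, 73, 49, 38, 21, 30, 66, 88, 12, -1, 0, 2, -1, 0, -1]
now 170 [105, 31, 21, 83, 124, 125, 123, 112, 107, 124, 108, 1, 4, 2, 1, 1, 6, 8]
now 171 [158, 59, 15, 36, 41, 48, 67, 85, 105, 108, 68, 1, 2, 2, 0, 1, -1, 21]
now 172 [119, 29, 11, 10, 10, 11, 20, 24, 41, 66, 28, 0, 1, 1, 2, 2, 4, 18]
```

Both rods have moved back equally, about 1.9 px or nearly 6 mm. I'll hand in.

```bash
python3 -c "
from station import env;print(env.finish_job())"
```

```text
the job is handed in; nothing more can be done
None
```

I rolled the brown resistor up the deck with two half-open fingers until it was home against the stop block. I handed the job in at about 14.5 s with the fingers still pressing on it.

Last checks:
- **Push:** steady at about 18 N with the arm at rest.
- **Position:** the finger face is at fixture x ≈ 65 mm, against 64.8 expected when home.
- **Contacts:** both rods moved back equally, about 1.9 px or nearly 6 mm, so the resistor is square.
- **Other things:** my path stayed clear of the switches and loose parts. I did not measure them again at the end.

Two readings disagreed with what I expected:
- **Fingertips:** they sat roughly 30 mm above the reported TCP at this opening, not up to 13 mm as stated. I set their height by camera depth instead.
- **Upward force:** it was about 7 N, a little more than friction of 0.35 would give.

My first automatic check of the left rod was ambiguous, so I repeated it directly on the pixels.

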